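Knock a press-on bottle cap home with the hand capper and mallet

ROBOT

A 6-joint arm with a two-finger parallel gripper is mounted at the origin on the work surface. World frame = base frame: x ahead of the robot, y to its left, z up, the work surface at z = 0. Lengths are in mm, angles in rad, forces in N, time in s.
With the tool pointing down it reaches from about 325 to 900 mm from the base axis. Payload 6.1 kg.
Tool frame: the origin (TCP) lies at the very end of the fingers, on their centre line; the grasp point (between the pads) lies 19 mm behind it; z points along the fingers, y is the line along which they close (so a half turn about z gives the same grasp; the last joint's range is limited). The gripper opens to 87 mm and grips with 3 to 60 N. Pads are 19 mm wide; open, the fingers measure 117 mm over their backs; the gripper's body (75 mm by 190 mm) begins 51 mm behind the grasp point.
Start: joints at [-1.24, 0.22, 1.526, -0, 1.395, -0.126], TCP at [275.666, -560.913, 222.538] pointing down, gripper open.
Joint ranges: [-2.98, 2.98], [-0.91, 2.08], [0.09, 2.57], [-1.24, 4.39], [0.2, 2.65], [-2.68, 2.68]. Speed limits (rad/s): [2.57, 2.57, 3.01, 3.14, 3.14, 3.14].

INTERFACE

Orientations are given as a unit quaternion [w, x, y, z].
In Python, from bench import telemetry, viewer, job gives the robot as it stands.
- The arm moves only by the tool move_arm, never from a script. Its argument "deltas" is a list that holds one entry, the list of rows, each a list of 7 numbers: the shift along the tool's x, y, z in m, then the turn, a rotation vector about the tool's x, y, z in rad, then the finger opening in m, from 0 to 0.087. In form: [[[x, y, z, wx, wy, wz, claw], ...]]. A call has exactly 8 rows; each row shifts and turns the commanded pose from where the row before left it, along the tool's axes as they then stand; what a row does not reach is not made up. A row lasts 1/8 s, in which the tool goes at most 62.5 mm and 10.7 degrees, less where a joint would pass 70% of its speed; a pose out of reach is approached as far as the arm can. A call is refused whole if a number of a shift passes 0.0625 or a number of a turn 0.188, either way. A call with a gripper value outside its range is refused whole. The fingers move at their own pace and stop on an object; "force" is the grip in N (left out, the last holds). Time passes only in rows, so rows that do not move let the fingers close, or fill a call up. It gives the time, the measured TCP pose, the force, the opening and the grip force at its end, in the units of the state.
- telemetry.get_state(): the state, without advancing time (a new reading comes with each control period).
- viewer.snapshot(name): name is "scene" or "top" or "wrist"; returns (picture, depth): 400x640x3 uint8, red, green, blue; 400x640 float32, mm along the optical axis (not along the pixel's ray), 0 where there is no reading.
- viewer.camera_model(name): a dict with "K" (3x3 intrinsics, pixels), "view" (4x4, takes a point from world to camera coordinates); the wrist camera has in their place "hand_eye" (4x4, takes a point from camera to tool coordinates, whose origin is the TCP and whose axes are the flange's). Camera axes: x right, y down, z forward; pixel columns grow to the right and rows downward; lengths in mm; the calibration is good to about 2 mm. A picture is of the moment at which its call begins: read the wrist's pose just before it. camera_model takes no time and is no camera call.
- job.job_done(): hands the job in; it is judged then, once.
The state is a dict: "time": time; "joint_pos": joint angles; "joint_vel": joint speeds; "joint_efforts": joint torques, N m; "position": TCP position; "tcp_rot": TCP orientation; "wrist_force": force on the tool from outside, world axes, zero at the start; "moment": the same for the moment, N m; "gripper_width": finger opening in mm; "grasp_force": force on a finger pad.
Only numpy, scipy, OpenCV 4.12 (cv2) and the standard library are available. Lean on these libraries where they do the work, as an engineer would, in place of code of your own. Each camera call takes 0.05 s, during which the arm holds its last target. There are 200 camera calls.

TASK

The middle of a small bottling job: the capping tool stands over a bottle whose press-on cap is only perched on the mouth. Take the rubber mallet and knock the tool's sprung pin squarely down with a sharp blow (another if it needs it) until the cap is fully home; strike it smartly, do not lean on it or push it down with the gripper. Then put the mallet down on the cork mat, lift the capping tool off and stand it upright on the mat too, leaving the bottle standing in its hole in the board and disturbing nothing else.

Things in the scene. Friction and masses are not known exactly. Their poses are not given: they have to be found in the camera images.
- bottle: Amber glass bottle, loose, 60 mm in diameter, 134 mm tall to the lip (neck 36 mm wide, shoulder at 93 to 105 mm), 0.5 kg, standing in one of the three holes of the board; it is the one with the capping tool over it. Origin: centre of its underside (10 mm above the bench), z up.
- cap (a joint): How far (m) the white plastic press-on cap (41 mm wide, 14 mm tall) of that bottle has been pushed down onto the mouth: 0 perched, 0.005 fully home against its stop. It moves only under about 7 N and stays where it is left. Hidden in the tool's sleeve until the tool is lifted off.
- cap_top (a point): Centre of the top of that cap: 141 mm above the bottle's underside while perched, 136 mm when home.
- capper: Capping tool, loose, 0.42 kg: aluminium sleeve (tube 56 mm outside, 45 mm inside, 64 mm tall, closed top, open below) over the bottle's neck, its rim resting on the shoulder, 2 mm play round the cap. Sprung steel pin out of its top: mushroom head 38 mm wide, 88 to 100 mm above the rim. Grip the sleeve's sides about 54 mm above the rim; raise 40 mm to clear. Origin: centre of the rim, z up.
- pin (a joint): How far (m) the striking pin is pushed down from its rest position, 0 to 0.016. A return spring pushes it up (3 N at rest, 300 N/m more). The pin's foot meets the perched cap after 8 mm and has it fully home at 13 mm, where it stops dead (about 14 N in all just before).
- pin_top (a point): Centre of the flat top (32 mm wide) of the pin's mushroom head, the place to strike; z along the pin, up. About 214 mm above the bench at the start.
- mallet: Rubber mallet, loose, about 0.42 kg, 200 mm long: black cylinder head, 64 mm across, 80 mm tall, standing on one flat striking face on the mat; level wooden handle (20 mm wide, 26 mm tall in section) along the mallet's -x, 32 to 168 mm from the head's axis, 40 mm above the lower face. Balances about 11 mm from the head's axis. Origin: centre of the lower striking face, z up.
- mallet_grip (a point): Point on the middle of the mallet's handle, 56 mm from the head's axis and 40 mm above the lower face: a firm grip here, fingers either side of the handle, keeps the blow from turning the mallet in the grip. x runs along the handle towards the head.
- mat: Cork mat, fixed, 180 mm (x) by 270 mm (y), 5 mm thick; the mallet stands on its -y half, the +y half is free. Origin: centre of its underside, on the bench.
- board: Timber bottle board, fixed, 104 mm (x) by 280 mm (y), 38 mm high, with three holes 62 mm wide and 28 mm deep at y = -90, 0 and +90 mm. Origin: centre of its underside, on the bench.
- capped_a: Finished bottle, loose, in another hole of the board, 136 mm tall with its cap home; leave it alone. Origin: centre of its underside.
- capped_b: Second finished bottle, same as the other.
- dip_pot: Small aluminium dip pot of spare caps, 84 mm wide, 52 mm tall, a bystander between board and mat. Origin: centre of its underside.
- bowl: Red silicone collapsible bowl, 160 mm wide, 50 mm tall, a bystander. Origin: centre of its underside.
- cup: Plastic cup with a snap lid, 86 mm wide, 103 mm tall, a bystander. Origin: centre of its underside.
- lunch_tin: Black insulated lunch tin, 140 by 210 mm, 93 mm tall (113 mm with its handle), a bystander. Origin: centre of its underside.
Things that resemble listed ones, but are neither listed nor needed, are in the scene too. What is shaped like the capper but blue is not meant.

How it is judged (in metres and radians):
On the way:
1. the mallet strikes the capping tool's pin a moving blow: mallet on the tool while the pin goes down faster than 0.08 m/s (contact force between mallet and capper above 1 N and velocity of joint pin above 0.08 m/s).
At the end, for the whole second after the job is handed in: The cap is pushed down at least 3.5 of its 5 mm; the bottle stands upright (within 0.1 rad) in its hole, within 12 mm of where it was; the capping tool stands upright (within 0.1 rad) with its rim on the cork mat and its centre over the mat; the mallet's head is down over the mat; all at rest (value of joint cap above 0.0035 m and angle between each of bottle, capper's own z axis and vertical below 0.1 rad and distance of bottle from where it was at the start of the episode below 0.012 m and x of capper in the frame of mat between -0.09 and 0.09 m and y of capper in the frame of mat between -0.135 and 0.135 m and height (world z) of capper below 0.012 m and linear speed of each of capper, mallet below 0.02 m/s and x of mallet in the frame of mat between -0.09 and 0.09 m and y of mallet in the frame of mat between -0.135 and 0.135 m and height (world z) of mallet below 0.1 m and height (world z) of mallet_grip below 0.07 m); the robot touches nothing.
It fails at once if the cap is pushed down with the gripper or arm on the capping tool instead of by the mallet (velocity of joint cap above 0.02 m/s and contact force between any of the fingers, the arm and capper above 1 N).
It fails at once if the bottle is tipped over or pulled out of its hole (angle between bottle's own z axis and vertical above 0.35 rad or distance of bottle from where it was at the start of the episode above 0.03 m).
It fails at once if a finished bottle is tipped or shifted (distance of any of capped_a, capped_b from where it was at the start of the episode above 0.02 m or angle between any of capped_a, capped_b's own z axis and vertical above 0.35 rad).
It fails at once if a bystander is shoved more than 30 mm (distance of any of dip_pot, bowl, cup, lunch_tin from where it was at the start of the episode above 0.03 m).
It also fails if it takes over 72 s, if anything falls off the work surface, if the arm or the gripper's body presses on something with over 40 N, if the wrist force passes 120 N, or if a joint passes its speed limit or range.

## Working session

There is one attempt and no reset: what is moved stays moved. The work goes in short steps, Python scripts to look and compute and a tool call to move; the robot and the scene stay as the last step left them, time stands still between calls to the robot, and variables do not carry over. Pictures are saved under pics/ and viewed, at most 10 in all, crops included, and the job is handed in when it is done.

Besides the shell and the picture viewer there is one more tool, called after ">>>" as a command line: name --argument value ..., lists and objects as JSON in quotes. move_arm: Moves the arm, as the interface text tells. Its arguments: {"type":"object","properties":{"deltas":{"type":"array"},"force":{"type":"number"}},"required":["deltas"]}

```bash
ls; mkdir -p pics
cat > h.py <<'E'
import numpy as np, cv2
from bench import telemetry, viewer, job
def snap(n,fn=None):
    p,d=viewer.snapshot(n)
    if fn: cv2.imwrite('pics/'+fn,cv2.cvtColor(p,cv2.COLOR_RGB2BGR))
    return p,d
def world(n,d):
    m=viewer.camera_model(n);K=np.array(m['K']);V=np.array(m['view'])
    v,u=np.mgrid[:400,:640]
    P=np.stack([(u-K[0,2])/K[0,0]*d,(v-K[1,2])/K[1,1]*d,d,np.ones_like(d)],-1)
    W=P@np.linalg.inv(V).T
    W=W[...,:3]; W[d==0]=np.nan
    return W
E
python3 - <<'E'
from h import *
for n in('scene','top'):
    p,d=snap(n,n+'0.png'); np.save(n+'.npy',world(n,d)); print(n,np.array(viewer.camera_model(n)['view']).round(2).tolist(),np.array(viewer.camera_model(n)['K']).tolist())
print(telemetry.get_state())
E
```

```text
pics
scene [[0.45, 0.89, 0.01, -342.14], [0.7, -0.35, -0.63, -328.76], [-0.56, 0.29, -0.78, 1522.85], [0.0, 0.0, 0.0, 1.0]] [[418.3727826682296, 0.0, 320.82808853760395], [0.0, 418.3727826682296, 202.82092028271398], [0.0, 0.0, 1.0]]
top [[-0.01, -1.0, -0.0, 63.14], [-1.0, 0.01, -0.06, 617.61], [0.06, 0.0, -1.0, 1318.83], [0.0, 0.0, 0.0, 1.0]] [[427.35783127102576, 0.0, 318.96560395160765], [0.0, 427.35783127102576, 185.39421533925466], [0.0, 0.0, 1.0]]
{'time': 0.1, 'joint_pos': array([-1.24009513e+00,  2.21144196e-01,  1.52748139e+00,  1.20597166e-05,
        1.39469495e+00, -1.26089433e-01]), 'joint_vel': array([-7.06371564e-04, -9.29582447e-04, -2.17599176e-03, -6.78511256e-05,
       -5.43736712e-04,  3.14935892e-05]), 'joint_efforts': array([ 1.66812926e-03, -4.95946026e+01, -3.88519049e+01,  7.01168901e-02,
        5.14514744e-02, -4.72864338e-05]), 'position': array([ 275.49536841, -560.39426322,  221.55664833]), 'tcp_rot': array([-8.60033485e-04,  9.74030850e-01,  2.26413685e-01, -8.23278592e-05]), 'wrist_force': array([-0.81861301, -0.08031854,  0.72547004]), 'moment': array([ 0.01706341, -0.00921205, -0.03372497]), 'grasp_force': 0.0, 'gripper_width': 86.93797230613417}
```

View pics/top0.png

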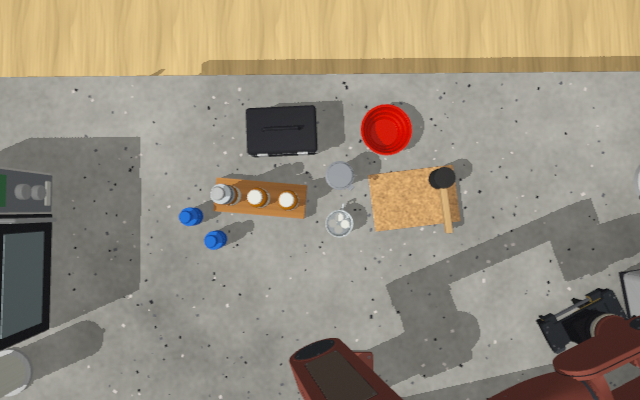

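View pics/scene0.png

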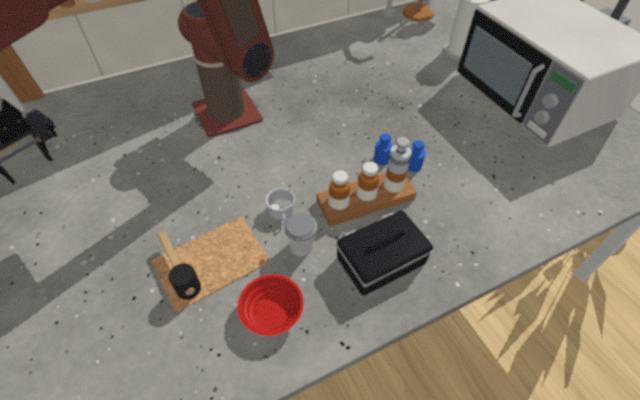

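The top view shows the silver capper on the left-hand bottle at (222,194), with blue look-alikes at (190,216) and (215,240), which the task rules out. The mallet head is at (442,178) and its handle runs to (448,230). The mat is centred at about (414,198), the dip pot is at (340,223) and the cup at (340,175). I'll confirm the capper in an enlarged crop and measure.

Run:
```python
from h import *
a=cv2.imread('pics/top0.png');b=cv2.imread('pics/scene0.png')
A=cv2.resize(a[150:260,160:480],None,fx=2.5,fy=2.5,interpolation=cv2.INTER_CUBIC)
B=cv2.resize(b[120:230,300:440],None,fx=2.5,fy=2.5,interpolation=cv2.INTER_CUBIC)
o=np.zeros((560,800,3),np.uint8);o[:275]=A;o[280:555,:350]=B;
o[280:555,400:800]=cv2.resize(b[215:325,140:300],None,fx=2.5,fy=2.5,interpolation=cv2.INTER_CUBIC)
cv2.imwrite('pics/crop1.png',o)
W=np.load('top.npy');S=np.load('scene.npy')
def st(nm,W,lo,hi,zlo,zhi):
    m=(W[...,0]>lo[0])&(W[...,0]<hi[0])&(W[...,1]>lo[1])&(W[...,1]<hi[1])&(W[...,2]>zlo)&(W[...,2]<zhi)
    P=W[m]
    if len(P)<5: print(nm,len(P));return
    (c,sz,an)=cv2.minAreaRect(P[:,:2].astype(np.float32))
    print(nm,len(P),'mean',P.mean(0).round(1),'rect',np.round(c,1),np.round(sz,1),round(an,1))
for u,v in[(222,194),(256,198),(287,200),(442,178),(448,225),(340,175),(340,223),(386,130),(282,130),(190,216),(400,200),(30,300)]: print((u,v),W[v,u].round(1))
for n,w in(('top',W),('scene',S)):
    st(n+' pin',w,(480,200),(700,480),195,230)
    st(n+' sleeve',w,(480,200),(700,480),150,193)
    st(n+' caps',w,(480,50),(700,300),135,150)
    st(n+' board',w,(480,50),(700,450),30,42)
    st(n+' malhead',w,(480,-500),(750,-200),72,100)
    st(n+' handle',w,(380,-500),(750,-200),48,68)
    st(n+' mat',w,(400,-500),(750,-70),2,9)
```

```text
(222, 194) [586.3 317.7 208.5]
(256, 198) [576.5 235.2 150.8]
(287, 200) [570.3 148.5 145.1]
(442, 178) [ 633.3 -307.8   84.4]
(448, 225) [ 493.2 -329.1   60.9]
(340, 175) [643.3  -3.9 102.3]
(340, 223) [500.4  -6.4  17.5]
(386, 130) [ 794.1 -156.8    1.7]
(282, 130) [780.  166.8  91.1]
(190, 216) [526.8 437.   96.2]
(400, 200) [ 570.6 -196.4    6.1]
(30, 300) [291.2 886.3 116. ]
top pin 158 mean [588.6 331.1 211.4] rect [587.7 332.3] [36.7 34.8] 89.0
top sleeve 206 mean [587.5 319.9 173.3] rect [589.1 295.6] [126.4  53.1] 89.6
top caps 330 mean [576.3 197.5 145.1] rect [576.4 197.2] [131.   40.4] 85.6
top board 1833 mean [578.  233.9  37.3] rect [577.9 274.2] [139.7 350.2] 3.2
top malhead 375 mean [ 635.4 -312.7   84.2] rect [ 635.7 -313.3] [63.1 61.2] 44.1
top handle 368 mean [ 555.5 -316.2   56.9] rect [ 617.5 -289.7] [303.6  63.4] 25.7
top mat 5387 mean [ 574.3 -259.2    4.6] rect [ 575.2 -285. ] [429.7 349.7] 89.8
scene pin 136 mean [592.1 326.2 212.5] rect [590.6 329.1] [36.2 34. ] 78.4
scene sleeve 337 mean [598.2 318.  172.1] rect [591.5 291.4] [ 57.3 130.1] 2.9
scene caps 324 mean [579.3 191.4 145.6] rect [577.5 195. ] [132.3  42.5] 85.2
scene board 1358 mean [597.4 228.   38.8] rect [555.5 274.4] [344.7 164. ] 85.2
scene malhead 543 mean [ 640.  -316.2   85. ] rect [ 636.8 -316.3] [62.3 62.6] 41.7
scene handle 450 mean [ 580.6 -315.5   57.8] rect [ 624.  -304.4] [306.   95.5] 26.0
scene mat 8318 mean [ 579.7 -272.7    4.8] rect [ 575. -285.] [429.9 349.9] 90.0
```

View pics/crop1.png

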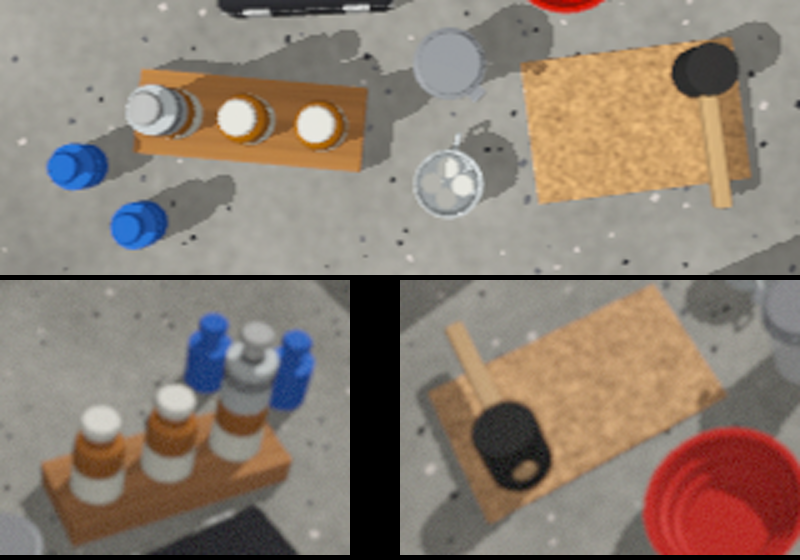

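The crop confirms it: the silver tool at (155,108) in the crop is the capper. The two blue ones have the same shape but are not meant. The mallet stands on the -y end of the mat with its handle pointing toward the robot. Next come precise fits.

Run:
```python
from h import *
W=np.load('top.npy');S=np.load('scene.npy')
ims={'top':cv2.imread('pics/top0.png'),'scene':cv2.imread('pics/scene0.png')}
for n,w in(('top',W),('scene',S)):
    def sel(x0,x1,y0,y1,z0,z1):
        m=(w[...,0]>x0)&(w[...,0]<x1)&(w[...,1]>y0)&(w[...,1]<y1)&(w[...,2]>z0)&(w[...,2]<z1)
        return m
    def circ(nm,*a):
        P=w[sel(*a)]; c,r=cv2.minEnclosingCircle(P[:,:2].astype(np.float32)); print(n,nm,len(P),'c',np.round(c,1),'r',round(r,1),'med',np.median(P,0).round(1))
    circ('pin',540,640,280,380,206,222)
    circ('capB',540,640,200,270,140,152)
    circ('capA',530,620,110,185,140,152)
    circ('head',590,690,-370,-260,80,92)
    circ('cup',590,700,-60,60,95,112)
    circ('pot',440,560,-70,60,42,60)
    circ('blue1',480,560,400,480,90,130)
    P=w[sel(440,590,-370,-270,50,64)]; 
    vx,vy,x0,y0=cv2.fitLine(P[:,:2].astype(np.float32),cv2.DIST_HUBER,0,.01,.01).ravel()
    s=-np.sign(vx); print(n,'handle',len(P),np.degrees(np.arctan2(vy*np.sign(vx),vx*np.sign(vx))).round(1),'pt',x0.round(1),y0.round(1),'x',P[:,0].min().round(1),'z',np.median(P[:,2]).round(1),'wid',)
    hsv=cv2.cvtColor(ims[n],cv2.COLOR_BGR2HSV)
    m=sel(430,720,-400,-60,1,10)&(hsv[...,1]>60)&(hsv[...,0]>5)&(hsv[...,0]<25)
    k=cv2.morphologyEx(m.astype(np.uint8),cv2.MORPH_OPEN,np.ones((3,3)))
    P=w[k>0]; c,sz,an=cv2.minAreaRect(P[:,:2].astype(np.float32)); print(n,'mat',np.round(c,1),np.round(sz,1),round(an,1),P[:,2].mean().round(1))
```

```text
top pin 154 c [588.9 332.4] r 19.0 med [588.9 330.8 211.8]
top capB 165 c [580.5 241.8] r 21.0 med [579.6 241.8 145. ]
top capA 167 c [572.2 153. ] r 21.2 med [573.  154.  145.3]
top head 345 c [ 635.9 -314.1] r 32.0 med [ 636.1 -313.7   84.4]
top cup 655 c [640.3  -4.9] r 47.4 med [643.3  -1.1 101.8]
top pot 123 c [503.4  -1.6] r 44.0 med [501.2  -4.3  51.1]
top blue1 133 c [526.4 453.4] r 19.4 med [524.2 453.3  98.7]
top handle 271 6.8 pt 530.0 -324.7 x 468.8 z 57.5 wid
top mat [ 578.3 -239.3] [178.  270.7] 5.8 5.1
scene pin 127 c [589.8 328.8] r 18.9 med [592.3 326.4 214.1]
scene capB 153 c [581.7 240.1] r 22.4 med [583.6 237.8 147. ]
scene capA 160 c [572.5 151. ] r 22.3 med [574.  148.7 146.9]
scene head 495 c [ 636.4 -317.7] r 32.8 med [ 638.2 -316.9   86. ]
scene cup 725 c [638.9  -7. ] r 48.8 med [647.2  -5.3 103.6]
scene pot 205 c [507.9  -6.2] r 53.0 med [492.1  -3.9  50.2]
scene blue1 103 c [527.  450.1] r 18.9 med [527.9 447.8 101.2]
scene handle 295 6.4 pt 529.4 -328.6 x 467.7 z 58.6 wid
scene mat [ 577.6 -240. ] [182.6 272.6] 6.6 6.2
```

```bash
cat >> h.py <<'E'
from scipy.spatial.transform import Rotation as R
def state():
    s=telemetry.get_state();q=s['tcp_rot'];return s,R.from_quat([q[1],q[2],q[3],q[0]])
def to(p,yaw):
    """tool-frame shift (mm; before / after turn) and rotvec to reach p, pointing down, tool x at yaw"""
    s,r=state();t=R.from_euler('z',yaw)*R.from_euler('x',np.pi)
    d=np.array(p)-s['position']
    print('t',round(s['time'],2),'pos',s['position'].round(1),'F',s['wrist_force'].round(1),'w',round(s['gripper_width'],1),'g',round(float(s['grasp_force']),1))
    print('turn',(r.inv()*t).as_rotvec().round(4),'shift now',r.inv().apply(d).round(1),'after turn',t.inv().apply(d).round(1))
E
python3 -c "
from h import *
to((580.5,-321.9,140),.106)"
```

```text
t 0.1 pos [ 275.5 -560.4  221.6] F [-0.8 -0.1  0.7] w 86.9 g 0.0
turn [-1.700e-03  1.000e-04  3.508e-01] shift now [378.9 -79.4  81.8] after turn [ 328.5 -204.9   81.6]
```

>>> move_arm --deltas '[[[0,0,0,-0.0017,0,0.1754,0.087],[0,0,0,0,0,0.1754,0.087],[0.045,-0.028,0.005,0,0,0,0.087],[0.045,-0.028,0.005,0,0,0,0.087],[0.045,-0.028,0.005,0,0,0,0.087],[0.045,-0.028,0.005,0,0,0,0.087],[0.045,-0.028,0.005,0,0,0,0.087],[0.045,-0.028,0.005,0,0,0,0.087]]]' --force 60

```text
time: 1.1
position: [527.4, -363.9, 191.7]
tcp_rot: [0.001, 0.999, 0.053, -0.0]
wrist_force: [-0.3, -1.0, -0.5]
gripper_width: 87.1
grasp_force: 0.0
```

```bash
python3 -c "
from h import *
to((580.5,-321.9,140),.106)"
```

```text
t 1.1 pos [ 527.4 -363.9  191.7] F [-0.3 -1.  -0.5] w 87.1 g 0.0
turn [ 0.0011  0.0001 -0.    ] shift now [ 57.3 -36.2  51.7] after turn [ 57.3 -36.2  51.7]
```

>>> move_arm --deltas '[[[0.03,-0.018,0.025,0,0,0,0.087],[0.0273,-0.0182,0.0267,0.001,0,0,0.087],[0,0,0,0,0,0,0.087],[0,0,0,0,0,0,0.087],[0,0,0,0,0,0,0.087],[0,0,0,0,0,0,0.087],[0,0,0,0,0,0,0.087],[0,0,0,0,0,0,0.087]]]'

```text
time: 2.1
position: [579.5, -323.7, 140.9]
tcp_rot: [0.0, 0.999, 0.053, 0.0]
wrist_force: [-0.5, 0.1, -0.7]
gripper_width: 87.5
grasp_force: 0.0
```

```bash
cat >> h.py <<'E'
def wristworld(fn=None):
    s,r=state();p,d=snap('wrist',fn);m=viewer.camera_model('wrist');K=np.array(m['K']);H=np.array(m['hand_eye'])
    v,u=np.mgrid[:400,:640]
    P=np.stack([(u-K[0,2])/K[0,0]*d,(v-K[1,2])/K[1,1]*d,d,np.ones_like(d)],-1)@H.T
    W=r.apply(P[...,:3].reshape(-1,3)).reshape(400,640,3)+s['position'];W[d==0]=np.nan
    return p,W
def inb(w,x0,x1,y0,y1,z0,z1):
    return (w[...,0]>x0)&(w[...,0]<x1)&(w[...,1]>y0)&(w[...,1]<y1)&(w[...,2]>z0)&(w[...,2]<z1)
E
python3 - <<'E'
from h import *
to((580.5,-321.9,26),.106)
p,w=wristworld('w1.png'); np.save('w1.npy',w)
P=w[inb(w,440,595,-370,-280,50,66)]
vx,vy,x0,y0=cv2.fitLine(P[:,:2].astype(np.float32),cv2.DIST_HUBER,0,.01,.01).ravel()
print(len(P),np.arctan(vy/vx),x0,y0,P[:,0].min(),P[:,0].max(),np.median(P[:,2]))
print('y at 580.5',y0+vy/vx*(580.5-x0))
P=w[inb(w,590,690,-370,-260,75,95)]
if len(P)>10: print(len(P),cv2.minEnclosingCircle(P[:,:2].astype(np.float32)),np.median(P,0))
E
```

```text
t 2.1 pos [ 579.5 -323.7  140.9] F [-0.5  0.1 -0.7] w 87.5 g 0.0
turn [ 0.0009 -0.0007 -0.0004] shift now [  1.1  -1.7 114.9] after turn [  1.2  -1.6 114.9]
2081 0.117096126 548.65424 -326.23163 469.0997818554449 594.9941312551963 58.27224600022625
y at 580.5 -322.48547
5781 ((635.0709838867188, -316.7451171875), 32.05574035644531) [ 636.99117941 -316.40957472   85.37711154]
```

View pics/w1.png

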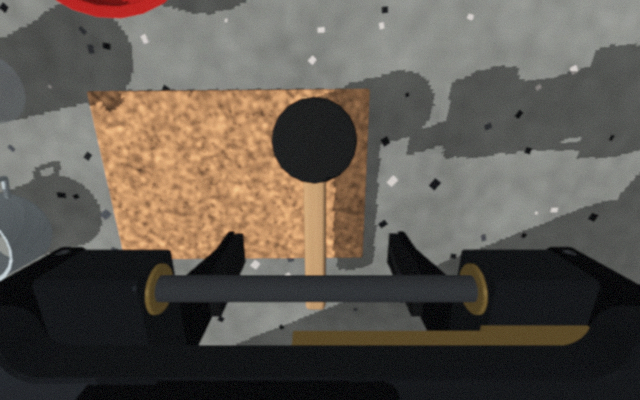

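The mallet head is at (314,140) and the handle runs straight between the open fingers. Descending and gripping.

>>> move_arm --deltas '[[[0.0005,-0.0008,0.04,0.001,0,-0.01,0.087],[0,0,0.04,0,0,0,0.087],[0,0,0.025,0,0,0,0.087],[0,0,0.01,0,0,0,0.087],[0,0,0,0,0,0,0.087],[0,0,0,0,0,0,0.0],[0,0,0,0,0,0,0.0],[0,0,0,0,0,0,0.0]]]' --force 60

```text
time: 3.15
position: [580.5, -322.9, 26.7]
tcp_rot: [0.0, 0.998, 0.058, 0.001]
wrist_force: [-1.2, -0.2, -0.6]
gripper_width: 64.7
grasp_force: 0.0
```

>>> move_arm --deltas '[[[0,0,0,0,0,0,0],[0,0,0,0,0,0,0],[0,0,0,0,0,0,0],[0,0,0,0,0,0,0],[0,0,0,0,0,0,0],[0,0,0,0,0,0,0],[0,0,0,0,0,0,0],[0,0,0,0,0,0,0]]]'

```text
time: 4.15
position: [580.0, -322.5, 25.6]
tcp_rot: [-0.0, 0.998, 0.058, 0.0]
wrist_force: [0.3, -1.3, -0.5]
gripper_width: 19.8
grasp_force: 60.0
```

>>> move_arm --deltas '[[[0,0,-0.03,0,0,0,0],[0,0,-0.045,0,0,0,0],[0,0,-0.045,0,0,0,0],[0,0,-0.045,0,0,0,0],[0,0,-0.045,0,0,0,0],[0,0,-0.04,0,0,0,0],[0,0,0,0,0,0,0],[0,0,0,0,0,0,0]]]'

```text
time: 5.15
position: [578.9, -321.9, 272.5]
tcp_rot: [-0.002, 0.998, 0.058, -0.002]
wrist_force: [0.5, -0.1, -5.0]
gripper_width: 19.5
grasp_force: 60.0
```

Run:
```python
from h import *
c,sn=np.cos(.116),np.sin(.116)
to((589.3-56*c,330.6-56*sn,275.6),.116)
p,w=wristworld()
P=w[inb(w,590,690,-400,-240,310,350)]
print(len(P),cv2.minEnclosingCircle(P[:,:2].astype(np.float32)),np.median(P,0))
# plane of head top
A=np.c_[P[:,:2]-P[:,:2].mean(0),np.ones(len(P))];print(np.linalg.lstsq(A,P[:,2],rcond=None)[0])
```

```text
t 5.15 pos [ 578.9 -321.9  272.5] F [ 0.5 -0.1 -5. ] w 19.5 g 60.0
turn [-0.0032  0.0029  0.0001] shift now [  29.9 -646.9   -1.1] after turn [  29.9 -646.9   -3.1]
24451 ((607.4379272460938, -320.5676574707031), 81.25836181640625) [ 635.82254485 -316.43936245  331.72813431]
[-8.73482353e-02 -4.91166993e-02  3.32659452e+02]
```

>>> move_arm --deltas '[[[0,-0.03,0,-0.003,0.003,0,0],[0.004,-0.044,0,0,0,0,0],[0.004,-0.044,0,0,0,0,0],[0.004,-0.044,0,0,0,0,0],[0.004,-0.044,0,0,0,0,0],[0.004,-0.044,0,0,0,0,0],[0.004,-0.044,0,0,0,0,0],[0.004,-0.044,0,0,0,0,0]]]'

```text
time: 6.2
position: [567.0, 18.0, 271.6]
tcp_rot: [0.001, 0.998, 0.058, -0.001]
wrist_force: [0.6, 0.1, -4.5]
gripper_width: 19.5
grasp_force: 60.0
```

>>> move_arm --deltas '[[[0.002,-0.044,0,0,0,0,0],[0,-0.044,0,0,0,0,0],[0,-0.044,0,0,0,0,0],[0,-0.044,0,0,0,0,0],[0,-0.044,0,0,0,0,0],[0,-0.044,0,0,0,0,0],[0,-0.03,0,0,0,0,0],[0,-0.014,0,0,0,0,0]]]'

```text
time: 7.2
position: [533.2, 323.6, 270.9]
tcp_rot: [0.002, 0.998, 0.059, -0.001]
wrist_force: [0.2, -0.7, -4.2]
gripper_width: 19.8
grasp_force: 60.0
```

Run:
```python
from h import *
c,sn=np.cos(.116),np.sin(.116)
to((589.3-56*c,330.6-56*sn,275.6),.116)
```

```text
t 7.2 pos [533.2 323.6 270.9] F [ 0.2 -0.7 -4.2] w 19.8 g 60.0
turn [0.0039 0.0015 0.0018] shift now [ 0.5 -0.5 -4.7] after turn [ 0.5 -0.5 -4.7]
```

>>> move_arm --deltas '[[[0.0005,-0.0005,0.01,0.003,0.001,0.001,0],[0,0,0.006,0,0,0,0],[0,0,0,0,0,0,0],[0,0,0,0,0,0,0],[0,0,0,0,0,0,0],[0,0,0,0,0,0,0],[0,0,0,0,0,0,0],[0,0,0,0,0,0,0]]]'

```text
time: 8.2
position: [535.4, 323.1, 258.2]
tcp_rot: [-0.0, 0.998, 0.058, 0.002]
wrist_force: [-0.9, 0.8, -4.7]
gripper_width: 19.6
grasp_force: 60.0
```

Run:
```python
from h import *
c,sn=np.cos(.116),np.sin(.116)
to((589.3-56*c,330.6-56*sn,250),.116)
for n in('top','scene'):
    p,d=snap(n,'s_'+n+'.png');w=world(n,d);P=w[inb(w,560,660,285,375,295,325)]
    if len(P)>9: print(n,len(P),cv2.minEnclosingCircle(P[:,:2].astype(np.float32)),np.median(P,0))
a=cv2.imread('pics/s_scene.png')[60:220,320:480];cv2.imwrite('pics/s1.png',cv2.resize(a,None,fx=3.7,fy=3.7,interpolation=cv2.INTER_CUBIC))
```

```text
t 8.2 pos [535.4 323.1 258.2] F [-0.9  0.8 -4.7] w 19.6 g 60.0
turn [-0.0004 -0.0045 -0.0009] shift now [-1.7 -1.2  8.2] after turn [-1.6 -1.2  8.2]
top 402 ((596.0472412109375, 327.55255126953125), 30.882266998291016) [597.1054468  325.13911246 316.61006082]
scene 500 ((591.6835327148438, 326.5530700683594), 32.92282485961914) [599.57000809 320.67314963 318.06772146]
```

View pics/s1.png

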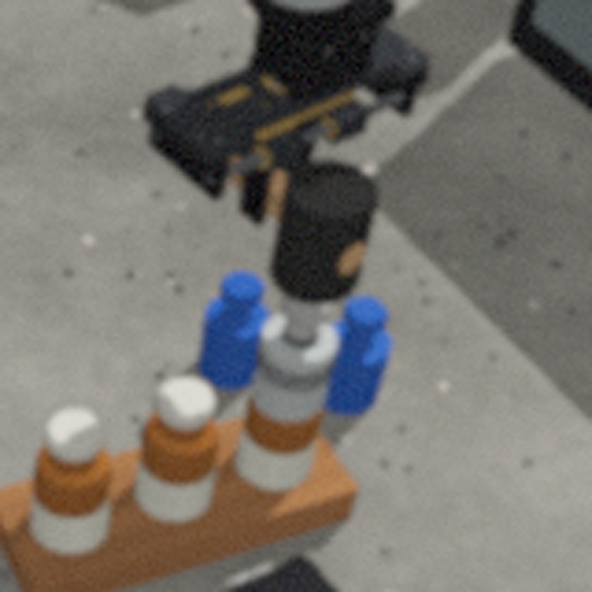

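The mallet head at (325,230) is over the pin head at (300,325), with about 23 mm of clearance. Striking now, with an immediate recoil.

>>> move_arm --deltas '[[[-0.0015,-0.0012,0,0,-0.004,0,0],[0,0,0,0,0,0,0],[0,0,0.037,0,0,0,0],[0,0,-0.04,0,0,0,0],[0,0,0,0,0,0,0],[0,0,0,0,0,0,0],[0,0,0,0,0,0,0],[0,0,0,0,0,0,0]]]'

```text
time: 9.3
position: [533.4, 323.9, 260.0]
tcp_rot: [0.0, 0.998, 0.057, -0.001]
wrist_force: [-0.3, -0.0, -5.5]
gripper_width: 19.5
grasp_force: 60.0
```

Run:
```python
from h import *
c,sn=np.cos(.116),np.sin(.116)
to((589.3-56*c,330.6-56*sn,258),.116)
p,d=snap('scene','s2f.png')
a=cv2.imread('pics/s2f.png')[60:220,320:480];cv2.imwrite('pics/s2.png',cv2.resize(a,None,fx=3.7,fy=3.7,interpolation=cv2.INTER_CUBIC))
```

```text
t 9.3 pos [533.4 323.9 260. ] F [-0.3 -0.  -5.5] w 19.5 g 60.0
turn [ 0.0002  0.0012 -0.001 ] shift now [ 0.3 -0.2  2. ] after turn [ 0.3 -0.2  2. ]
```

View pics/s2.png

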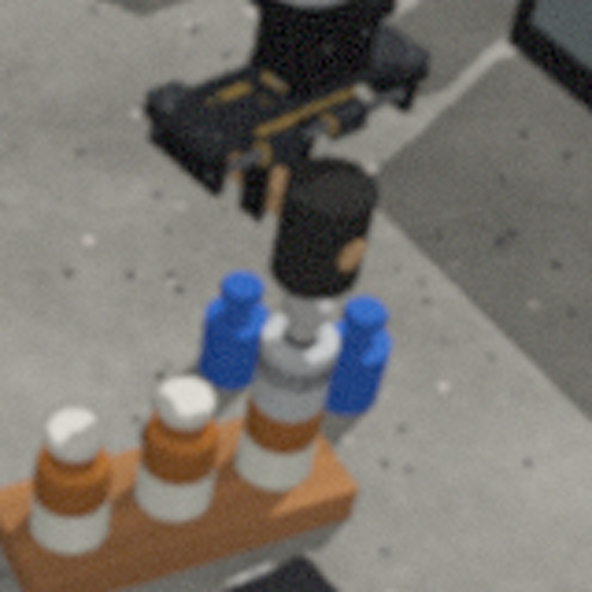

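The pin was not visibly disturbed. For the second blow I'll end the call at its bottom, so the depth and force can be read.

>>> move_arm --deltas '[[[0,0,0,0,0,0,0],[0,0,0,0,0,0,0],[0,0,0,0,0,0,0],[0,0,0,0,0,0,0],[0,0,0,0,0,0,0],[0,0,0,0,0,0,0],[0,0,0,0,0,0,0],[0,0,0.041,0,0,0,0]]]'

```text
time: 10.35
position: [536.9, 325.4, 224.7]
tcp_rot: [-0.002, 0.998, 0.057, 0.005]
wrist_force: [1.1, 0.4, -0.9]
gripper_width: 19.4
grasp_force: 60.0
```

>>> move_arm --deltas '[[[0,0,-0.041,0,0,0,0],[0,0,0,0,0,0,0],[0,0,0,0,0,0,0],[0,0,0,0,0,0,0],[0,0,0,0,0,0,0],[0,0,0,0,0,0,0],[0,0,0,0,0,0,0],[0,0,0,0,0,0,0]]]'

```text
time: 11.35
position: [533.9, 324.1, 261.1]
tcp_rot: [-0.0, 0.998, 0.057, 0.0]
wrist_force: [0.3, -0.7, -4.8]
gripper_width: 19.8
grasp_force: 60.0
```

>>> move_arm --deltas '[[[0,0,0,0,0,0,0],[0,0,0,0,0,0,0],[0,0,0,0,0,0,0],[0,0,0,0,0,0,0],[0,0,0,0,0,0,0],[0,0,0,0,0,0,0],[0,0,0,0,0,0,0],[0,0,0.048,0,0,0,0]]]'

```text
time: 12.35
position: [537.5, 325.8, 218.5]
tcp_rot: [-0.002, 0.998, 0.058, 0.006]
wrist_force: [0.7, 1.0, 14.3]
gripper_width: 19.5
grasp_force: 60.0
```

>>> move_arm --deltas '[[[0,0,-0.048,0,0,0,0],[0,0,0,0,0,0,0],[0,0,0,0,0,0,0],[0,0,0,0,0,0,0],[0,0,0,0,0,0,0],[0,0,0,0,0,0,0],[0,0,0,0,0,0,0],[0,0,0,0,0,0,0]]]'

```text
time: 13.35
position: [533.9, 324.1, 261.1]
tcp_rot: [-0.0, 0.998, 0.057, 0.0]
wrist_force: [0.2, -0.1, -5.0]
gripper_width: 19.3
grasp_force: 60.0
```

>>> move_arm --deltas '[[[0,0,0,0,0,0,0],[0,0,0,0,0,0,0],[0,0,0,0,0,0,0],[0,0,0,0,0,0,0],[0,0,0,0,0,0,0],[0,0,0,0,0,0,0],[0,0,0,0,0,0,0],[0,0,0.051,0,0,0,0]]]'

```text
time: 14.35
position: [537.8, 325.8, 215.8]
tcp_rot: [-0.002, 0.998, 0.057, 0.006]
wrist_force: [1.1, 0.1, -0.0]
gripper_width: 19.4
grasp_force: 60.0
```

>>> move_arm --deltas '[[[0,0,-0.051,0,0,0,0],[0,0,0,0,0,0,0],[0,0,0,0,0,0,0],[0,0,0,0,0,0,0],[0,0,0,0,0,0,0],[0,0,0,0,0,0,0],[0,0,0,0,0,0,0],[0,0,-0.01,0,0,0,0]]]'

```text
time: 15.35
position: [533.3, 323.8, 270.3]
tcp_rot: [0.0, 0.998, 0.057, -0.001]
wrist_force: [-0.7, 0.5, -3.6]
gripper_width: 19.7
grasp_force: 60.2
```

Run:
```python
from h import *
to((580.0,-322.4,276),.116)
p,w=wristworld()
P=w[inb(w,580,690,280,380,295,345)]
print(len(P),np.median(P,0))
```

```text
t 15.35 pos [533.3 323.8 270.3] F [-0.7  0.5 -3.6] w 19.7 g 60.2
turn [ 0.0003  0.0018 -0.001 ] shift now [-27.7 647.3  -5.4] after turn [-28.4 647.3  -5.7]
4780 [611.11063789 333.2260823  327.42837066]
```

>>> move_arm --deltas '[[[0,0,0.01,0,0,0,0],[0,0,0,0,0,0,0],[0,0,0,0,0,0,0],[0,0,0,0,0,0,0],[0,0,0,0,0,0,0],[0,0,0,0,0,0,0],[0,0,0,0,0,0,0],[0,0,0.056,0,0,0,0]]]'

```text
time: 16.4
position: [538.2, 326.1, 211.4]
tcp_rot: [-0.003, 0.998, 0.057, 0.007]
wrist_force: [2.1, 1.0, -1.0]
gripper_width: 19.7
grasp_force: 60.9
```

>>> move_arm --deltas '[[[0,0,-0.056,0,0,0,0],[0,0,0,0,0,0,0],[0,0,0,0,0,0,0],[0,0,0,0,0,0,0],[0,0,0,0,0,0,0],[0,0,0,0,0,0,0],[0,0,0,0,0,0,0],[0,0,-0.01,0,0,0,0]]]'

```text
time: 17.4
position: [533.3, 323.8, 270.3]
tcp_rot: [0.0, 0.998, 0.057, -0.001]
wrist_force: [0.4, 0.8, -5.8]
gripper_width: 19.5
grasp_force: 62.0
```

Run:
```python
from h import *
to((580.0,-322.4,276),.116)
```

```text
t 17.4 pos [533.3 323.8 270.3] F [ 0.4  0.8 -5.8] w 19.5 g 62.0
turn [ 0.0003  0.0017 -0.001 ] shift now [-27.7 647.3  -5.4] after turn [-28.4 647.3  -5.7]
```

Run:
```python
from h import *
p,d=snap('scene','s3f.png');w=world('scene',d)
P=w[inb(w,560,660,285,375,200,222)];print('pin?',len(P),np.median(P,0))
P=w[inb(w,560,660,280,375,310,350)];print('head',len(P),np.median(P,0),cv2.minEnclosingCircle(P[:,:2].astype(np.float32)))
p,w=wristworld('w3.png')
P=w[inb(w,560,640,280,380,300,350)];A=np.c_[P[:,:2]-P[:,:2].mean(0),np.ones(len(P))];print(len(P),P.mean(0),np.linalg.lstsq(A,P[:,2],rcond=None)[0])
a=cv2.imread('pics/s3f.png')[60:220,320:480];b=cv2.imread('pics/w3.png')
o=np.zeros((600,800,3),np.uint8);o[:400,:400]=cv2.resize(a,(400,400),interpolation=cv2.INTER_CUBIC);o[:250,400:]=cv2.resize(b,(400,250));cv2.imwrite('pics/s3.png',o[:400])
```

```text
pin? 132 [594.96312966 328.63540155 213.8140851 ]
head 498 [601.85560014 314.69474188 335.07307753] ((577.9270629882812, 326.1699523925781), 44.053836822509766)
11551 [589.23397219 330.24009445 340.86059139] [-4.25459656e-01 -4.76373636e-02  3.40860591e+02]
```

View pics/s3.png

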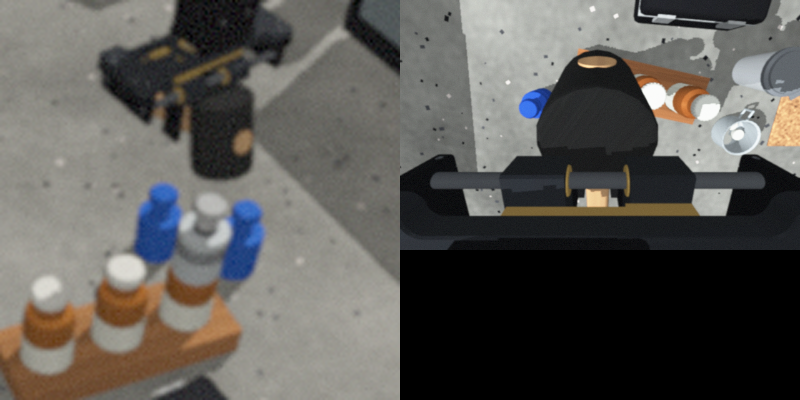

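The mallet has pitched nose-up in the grip. The front end of the handle now shows at (597,60) in the wrist view, which means a blow drove the pin to its dead stop and then turned the mallet. I'll measure the tilt.

Run:
```python
from h import *
p,w=wristworld(); s,r=state()
sub=w[140:250,210:420]; T=r.inv().apply((sub.reshape(-1,3)-s['position'])).reshape(sub.shape) # tool coords
for row in range(0,110,8): print(140+row,T[row,105].round(1))
Q=T[35:85,60:150].reshape(-1,3);Q=Q[np.isfinite(Q).all(1)]
A=np.c_[Q[:,:2],np.ones(len(Q))];print(np.linalg.lstsq(A,Q[:,2],rcond=None)[0])
q=w[85:115,290:345].reshape(-1,3);print('spot',r.inv().apply(np.nanmedian(q,0)-s['position']))
```

```text
140 [ 73.6   0.1 -83.3]
148 [ 71.6   0.1 -84.8]
156 [ 69.4   0.1 -83.9]
164 [ 67.1   0.1 -83.4]
172 [ 64.8   0.1 -83.2]
180 [ 62.3   0.1 -82.4]
188 [ 59.8   0.1 -81.5]
196 [ 56.9   0.1 -80. ]
204 [ 54.4   0.1 -79.8]
212 [ 51.5   0.1 -78.9]
220 [ 48.4   0.1 -77.8]
228 [ 45.8   0.1 -77.8]
236 [ 42.4   0.1 -76.5]
244 [ 39.1   0.1 -75.6]
[-2.71897501e-01  1.74551257e-03 -6.48788841e+01]
spot [ 84.28323464   0.70483207 -50.50066504]
```

>>> move_arm --deltas '[[[0,0,0,0,-0.09,0,0],[0,0,0,0,-0.09,0,0],[0,0,0,0,-0.086,0,0],[0,0,0,0,0,0,0],[0,0,0,0,0,0,0],[0,0,0,0,0,0,0],[0,0,0,0,0,0,0],[0,0,0,0,0,0,0]]]'

```text
time: 18.55
position: [533.7, 324.2, 271.6]
tcp_rot: [0.007, 0.99, 0.057, -0.132]
wrist_force: [-0.7, -0.3, -5.5]
gripper_width: 19.2
grasp_force: 61.5
```

```bash
cat > hd.py <<'E'
from h import *
def head(u0=225,u1=405):
    p,w=wristworld(); s,r=state()
    Q=w[150:235,250:380].reshape(-1,3);Q=Q[np.isfinite(Q).all(1)]
    c=np.median(Q,0);A=np.c_[Q[:,:2]-c[:2],np.ones(len(Q))]
    for _ in range(4):
        f=np.linalg.lstsq(A,Q[:,2],rcond=None)[0];k=abs(A@f-Q[:,2])<3;A,Q=A[k],Q[k]
    W=w.reshape(-1,3);W=W[np.isfinite(W).all(1)]
    k=(abs(np.c_[W[:,:2]-c[:2],np.ones(len(W))]@f-W[:,2])<3)&(np.hypot(*(W[:,:2]-c[:2]).T)<60)
    m=W[k];cc,rr=cv2.minEnclosingCircle(m[:,:2].astype(np.float32))
    top=np.array([*cc,f[2]+f[:2]@(np.array(cc)-c[:2])])
    print('slope',f.round(3),'circle',np.round(cc,1),round(rr,1),'top',top.round(1),'rel TCP',(top-s['position']).round(1),'horiz',np.hypot(*(top-s['position'])[:2]).round(1))
    print('pos',s['position'].round(1),'t',s['time'],'F',s['wrist_force'].round(1))
head()
E
python3 hd.py
python3 - <<'E'
from h import *
p,d=snap('top');w=world('top',d)
P=w[inb(w,550,660,270,390,295,360)];P=P[P[:,2]>np.percentile(P[:,2],20)];print(len(P),np.median(P,0),cv2.minEnclosingCircle(P[:,:2].astype(np.float32)))
p,d=snap('scene');w=world('scene',d)
P=w[inb(w,550,660,270,390,315,360)];print(len(P),np.median(P,0),cv2.minEnclosingCircle(P[:,:2].astype(np.float32)))
E
```

```text
slope [-1.20000e-02 -0.00000e+00  3.33619e+02] circle [588.8 330.4] 42.6 top [588.8 330.4 333.9] rel TCP [55.1  6.3 62.4] horiz 55.4
pos [533.7 324.2 271.5] t 18.6 F [-0.4  0.2 -4.7]
155 [594.96397394 302.39376887 344.85152759] ((588.86474609375, 306.5196533203125), 42.25227737426758)
709 [593.93341587 324.14045788 335.61492709] ((583.0304565429688, 329.6844177246094), 60.06037139892578)
```

>>> move_arm --deltas '[[[0,0,0.012,0,0,0,0],[0,0,0,0,0,0,0],[0,0,0,0,0,0,0],[0,0,0,0,0,0,0],[0,0,0,0,0,0,0],[0,0,0,0,0,0,0],[0,0,0,0,0,0,0],[0.0115,0,0.0425,0,0,0,0]]]'

```text
time: 19.7
position: [533.6, 325.0, 220.0]
tcp_rot: [0.006, 0.99, 0.057, -0.127]
wrist_force: [0.2, 1.7, -0.2]
gripper_width: 19.4
grasp_force: 62.8
```

>>> move_arm --deltas '[[[-0.0115,0,-0.0425,0,0,0,0],[0,0,0,0,0,0,0],[0,0,0,0,0,0,0],[0,0,0,0,0,0,0],[0,0,0,0,0,0,0],[0,0,0,0,0,0,0],[0,0,0,0,0,0,0],[0,0,-0.01,0,0,0,0]]]'

```text
time: 20.7
position: [532.8, 323.8, 268.6]
tcp_rot: [0.008, 0.989, 0.057, -0.133]
wrist_force: [-0.3, -1.5, -4.3]
gripper_width: 19.2
grasp_force: 63.3
```

```bash
python3 hd.py
```

```text
slope [-1.30000e-02 -3.00000e-03  3.30474e+02] circle [588.  330.1] 42.7 top [588.  330.1 330.8] rel TCP [54.   6.  59.7] horiz 54.3
pos [534.  324.2 271. ] t 20.75 F [ 0.   0.8 -3.2]
```

Level blow: the pin was about 12 mm down with only spring force, so the cap is home. Returning the mallet to the mat.

>>> move_arm --deltas '[[[0,0.03,0,0,0,0,0],[-0.004,0.044,0.001,0,0,0,0],[-0.004,0.044,0.001,0,0,0,0],[-0.004,0.044,0.001,0,0,0,0],[-0.004,0.044,0.001,0,0,0,0],[-0.004,0.044,0.001,0,0,0,0],[-0.004,0.044,0.001,0,0,0,0],[-0.004,0.044,0.001,0,0,0,0]]]'

```text
time: 21.75
position: [543.8, -16.5, 270.7]
tcp_rot: [0.007, 0.99, 0.057, -0.131]
wrist_force: [0.5, -0.8, -5.6]
gripper_width: 19.5
grasp_force: 61.7
```

>>> move_arm --deltas '[[[-0.002,0.044,0.001,0,0,0,0],[0,0.044,0,0,0,0,0],[0,0.044,0,0,0,0,0],[0,0.044,0,0,0,0,0],[0,0.044,0,0,0,0,0],[0,0.044,0,0,0,0,0],[0,0.03,0,0,0,0,0],[0,0.016,0,0,0,0,0]]]'

```text
time: 22.75
position: [576.8, -325.0, 269.5]
tcp_rot: [0.007, 0.99, 0.056, -0.132]
wrist_force: [0.5, 0.8, -5.0]
gripper_width: 19.7
grasp_force: 61.7
```

Run:
```python
from h import *
s,r=state();print(s['position'],s['time'],r.inv().apply(np.array([577.9,-323.2,26])-s['position']).round(1))
```

```text
[ 576.84630972 -324.98530638  269.50109149] 22.75 [ 65.   -1.6 234.7]
```

>>> move_arm --deltas '[[[0.0108,-0.0016,0.039,0,0,0,0],[0.0108,0,0.039,0,0,0,0],[0.0108,0,0.039,0,0,0,0],[0.0108,0,0.039,0,0,0,0],[0.0108,0,0.039,0,0,0,0],[0.0068,0,0.0245,0,0,0,0],[0.004,0,0.0145,0,0,0,0],[0,0,0,0,0,0,0]]]'

```text
time: 23.75
position: [577.7, -321.2, 25.9]
tcp_rot: [0.007, 0.99, 0.057, -0.133]
wrist_force: [-0.4, 0.5, -5.0]
gripper_width: 19.4
grasp_force: 61.7
```

>>> move_arm --deltas '[[[0.0004,0,0.0015,0,0,0,0],[0.0004,0,0.0015,0,0,0,0],[0,0,0,0,0,0,0],[0,0,0,0,0,0,0],[0,0,0,0,0,0,0],[0,0,0,0,0,0,0],[0,0,0,0,0,0,0],[0,0,0,0,0,0,0]]]'

```text
time: 24.75
position: [577.8, -321.6, 23.5]
tcp_rot: [0.008, 0.99, 0.057, -0.132]
wrist_force: [-0.8, 0.6, -1.8]
gripper_width: 19.3
grasp_force: 62.6
```

>>> move_arm --deltas '[[[0.0003,0,0.0008,0,0,0,0],[0,0,0,0,0,0,0],[0,0,0,0,0,0,0.087],[0,0,0,0,0,0,0.087],[0,0,0,0,0,0,0.087],[0,0,0,0,0,0,0.087],[0,0,0,0,0,0,0.087],[0,0,0,0,0,0,0.087]]]'

```text
time: 25.75
position: [577.1, -320.9, 21.3]
tcp_rot: [0.007, 0.989, 0.057, -0.133]
wrist_force: [0.2, 1.1, -0.4]
gripper_width: 71.3
grasp_force: 0.0
```

>>> move_arm --deltas '[[[-0.002,0,-0.01,0,0,0,0.087],[-0.006,0,-0.03,0,0,0,0.087],[-0.008,0,-0.04,0,0,0,0.087],[-0.01,0,-0.05,0,0,0,0.087],[0,0,-0.05,0,0.13,0,0.087],[0,0,-0.05,0,0.134,0,0.087],[0,0,-0.04,0,0,0,0.087],[0,0,0,0,0,0,0.087]]]'

```text
time: 26.75
position: [608.0, -319.5, 299.2]
tcp_rot: [0.003, 0.998, 0.057, 0.003]
wrist_force: [0.7, -0.2, -0.7]
gripper_width: 87.1
grasp_force: 0.0
```

Run:
```python
from h import *
for n in('top','scene'):
    p,d=snap(n,'m_'+n+'.png');w=world(n,d)
    for nm,b in(('head',(590,690,-380,-260,75,95)),('pin',(550,640,280,380,206,222)),('capB',(540,640,200,270,140,152)),('handle',(440,590,-370,-270,45,70))):
        P=w[inb(w,*b)]
        if len(P)>5:print(n,nm,len(P),np.round(cv2.minEnclosingCircle(P[:,:2].astype(np.float32))[0],1),np.median(P,0).round(1))
to((589.3,330.6,260),.116)
```

```text
top head 200 [ 640.5 -311.3] [ 639.4 -298.9   84.3]
top pin 154 [585. 331.] [586.2 330.4 211.6]
top capB 167 [580.9 242.3] [579.7 241.8 145.3]
top handle 282 [ 532.3 -324.1] [ 529.2 -323.4   56.9]
scene head 527 [ 640.2 -314.4] [ 643.8 -314.5   85.9]
scene pin 124 [586.1 328.7] [589.6 326.2 213.9]
scene capB 154 [580.7 239.7] [582.6 238.3 147.2]
scene handle 297 [ 531.5 -329.1] [ 535.2 -327.3   58.8]
t 26.85 pos [ 606.6 -318.2  293.1] F [-0.3 -1.1 -0.8] w 87.1 g 0.0
turn [ 0.0003  0.0008 -0.0009] shift now [  57.3 -646.5   32.9] after turn [  57.9 -646.5   33.1]
```

View pics/m_scene.png

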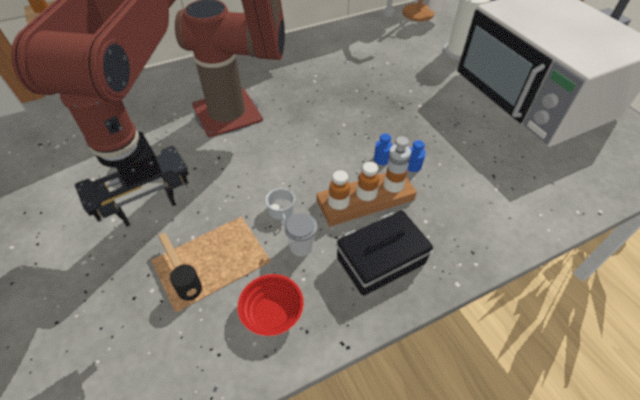

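The mallet stands on the mat at (185,282) and the capper still sits on its bottle at (400,155). Going for the capper.

>>> move_arm --deltas '[[[0.004,-0.036,0,0,0,0,0.087],[0.006,-0.047,0,0,0,0,0.087],[0.006,-0.047,0,0,0,0,0.087],[0.006,-0.047,0,0,0,0,0.087],[0.006,-0.047,0,0,0,0,0.087],[0.006,-0.047,0,0,0,0,0.087],[0.006,-0.047,0,0,0,0,0.087],[0.006,-0.047,0,0,0,0,0.087]]]'

```text
time: 27.85
position: [609.3, 51.4, 290.0]
tcp_rot: [-0.0, 0.998, 0.058, -0.003]
wrist_force: [-0.2, 0.3, 0.0]
gripper_width: 87.3
grasp_force: 0.0
```

>>> move_arm --deltas '[[[0.005,-0.047,0,0,0,0,0.087],[0.004,-0.047,0,0,0,0,0.087],[0,-0.047,0,0,0,0,0.087],[0,-0.047,0,0,0,0,0.087],[0,-0.047,0,0,0,0,0.087],[0,-0.036,0,0,0,0,0.087],[0,-0.01,0,0,0,0,0.087],[0,0,0,0,0,0,0.087]]]'

```text
time: 28.85
position: [586.5, 329.8, 290.7]
tcp_rot: [0.001, 0.998, 0.058, -0.002]
wrist_force: [0.5, 0.6, -0.7]
gripper_width: 86.9
grasp_force: 0.0
```

Run:
```python
from h import *
p,w=wristworld()
P=w[inb(w,540,640,280,380,203,222)];
if len(P)>9: print('pin',len(P),cv2.minEnclosingCircle(P[:,:2].astype(np.float32)),np.median(P,0))
P=w[inb(w,540,640,280,380,172,184)];
if len(P)>9: print('shoulder',len(P),cv2.minEnclosingCircle(P[:,:2].astype(np.float32)),np.median(P,0))
to((586.5,330,150),.116)
```

```text
pin 1432 ((585.7542724609375, 330.1451416015625), 18.991100311279297) [588.02747329 330.38633444 213.17618052]
shoulder 1163 ((586.3810424804688, 330.3182678222656), 27.917442321777344) [599.64440325 332.67693141 177.68462951]
t 28.9 pos [586.9 329.  291.2] F [-0.8 -1.1  0.4] w 87.0 g 0.0
turn [ 0.0009  0.0035 -0.001 ] shift now [  0.2  -1.2 141.2] after turn [ -0.3  -1.  141.2]
```

>>> move_arm --deltas '[[[-0.0003,-0.001,0.03,0,0.002,0,0.087],[0,0,0.03,0,0,0,0.087],[0,0,0.03,0,0,0,0.087],[0,0,0.03,0,0,0,0.087],[0,0,0.015,0,0,0,0.087],[0,0,0.006,0,0,0,0.087],[0,0,0,0,0,0,0.087],[0,0,0,0,0,0,0.087]]]' --force 40

```text
time: 29.9
position: [587.6, 331.1, 153.1]
tcp_rot: [-0.001, 0.998, 0.057, 0.001]
wrist_force: [-0.2, -0.4, 0.5]
gripper_width: 86.8
grasp_force: 0.0
```

>>> move_arm --deltas '[[[0,0,0,0,0,0,0.05],[0,0,0,0,0,0,0.045],[0,0,0,0,0,0,0.04],[0,0,0,0,0,0,0.04],[0,0,0,0,0,0,0.04],[0,0,0,0,0,0,0.04],[0,0,0,0,0,0,0.04],[0,0,0,0,0,0,0.04]]]'

```text
time: 30.9
position: [586.8, 330.7, 151.6]
tcp_rot: [-0.0, 0.998, 0.057, 0.0]
wrist_force: [0.5, -0.8, 0.9]
gripper_width: 55.6
grasp_force: 40.0
```

Gripped at 56 mm. Lifting straight up, slowly at first.

>>> move_arm --deltas '[[[0,0,-0.005,0,0,0,0.04],[0,0,-0.01,0,0,0,0.04],[0,0,-0.015,0,0,0,0.04],[0,0,-0.015,0,0,0,0.04],[0,0,-0.02,0,0,0,0.04],[0,0,-0.03,0,0,0,0.04],[0,0,-0.03,0,0,0,0.04],[0,0,0,0,0,0,0.04]]]'

```text
time: 31.9
position: [588.5, 331.6, 281.6]
tcp_rot: [-0.002, 0.998, 0.058, 0.004]
wrist_force: [0.7, 0.9, -3.8]
gripper_width: 55.7
grasp_force: 40.0
```

Run:
```python
from h import *
s,r=state();print(s['position'],s['time'],s['wrist_force'],s['gripper_width'])
p,d=snap('scene','l_scene.png');w=world('scene',d)
for nm,b in(('capC',(550,640,300,375,130,165)),('capB',(540,640,210,270,130,165)),('capA',(540,640,120,180,130,165))):
    P=w[inb(w,*b)];P=P[P[:,2]>np.percentile(P[:,2],40)];print(nm,len(P),np.median(P,0).round(1),np.percentile(P[:,2],[50,90]).round(1))
p,d=snap('top');w=world('top',d)
for nm,b in(('capC',(550,640,300,375,130,165)),('capB',(540,640,210,270,130,165))):
    P=w[inb(w,*b)];print(nm,len(P)); 
a=cv2.imread('pics/l_scene.png')[60:220,300:460];cv2.imwrite('pics/l1.png',cv2.resize(a,None,fx=3.7,fy=3.7,interpolation=cv2.INTER_CUBIC))
# mat free-half centre target
t=.105;M=np.array([578,-239.6]);T=M+55*np.array([-np.sin(t),np.cos(t)]);print('target',T)
to((*T,280),.116)
```

```text
[588.4732069  331.61759107 281.60317606] 31.9 [ 0.74060862  0.87778511 -3.84497766] 55.74097549501746
capC 102 [589.5 328.3 147.9] [147.9 149.9]
capB 107 [582.7 239.7 148. ] [148.  149.4]
capA 112 [572.8 149.9 147.9] [147.9 149.5]
capC 0
capB 179
target [ 572.23560571 -184.90290905]
t 32.0 pos [586.6 330.8 276.6] F [-0.7  0.  -5.2] w 55.7 g 40.0
turn [-0.0005 -0.0008 -0.001 ] shift now [-73.4 510.6  -3.7] after turn [-74.  510.5  -3.4]
```

View pics/l1.png

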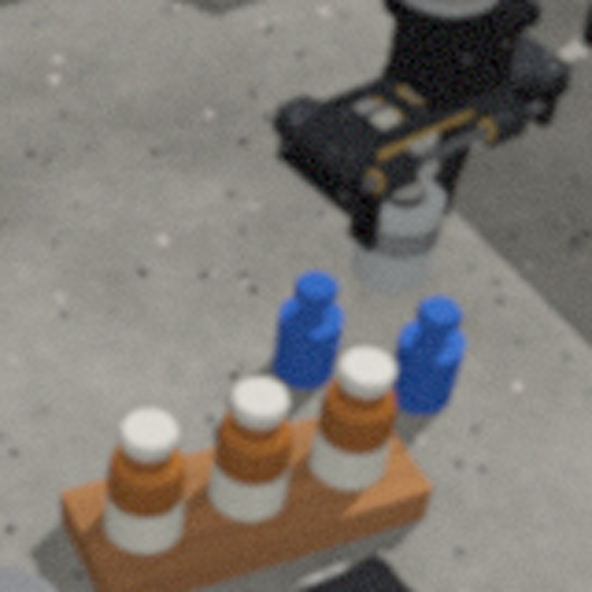

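All three caps, (150,430), (260,400) and (367,370), are at the same height of 148 mm, so the cap is home. The capper is held upright. Carrying it to the free half of the mat.

>>> move_arm --deltas '[[[-0.004,0.03,0,0,0,0,0.04],[-0.006,0.044,0,0,0,0,0.04],[-0.006,0.044,0,0,0,0,0.04],[-0.006,0.044,0,0,0,0,0.04],[-0.006,0.044,0,0,0,0,0.04],[-0.006,0.044,0,0,0,0,0.04],[-0.006,0.044,0,0,0,0,0.04],[-0.006,0.044,0,0,0,0,0.04]]]'

```text
time: 33.0
position: [578.5, -11.5, 274.2]
tcp_rot: [-0.001, 0.998, 0.057, -0.001]
wrist_force: [0.2, -0.0, -4.8]
gripper_width: 55.4
grasp_force: 40.0
```

>>> move_arm --deltas '[[[-0.006,0.044,0,0,0,0,0.04],[-0.006,0.044,0,0,0,0,0.04],[-0.006,0.044,0,0,0,0,0.04],[-0.006,0.03,0,0,0,0,0.04],[-0.004,0.01,0,0,0,0,0.04],[0,0,0,0,0,0,0.04],[0,0,0,0,0,0,0.04],[0,0,0,0,0,0,0.04]]]'

```text
time: 34.0
position: [571.9, -183.2, 276.3]
tcp_rot: [-0.0, 0.998, 0.058, 0.0]
wrist_force: [-0.3, 0.1, -3.4]
gripper_width: 55.4
grasp_force: 40.0
```

Run:
```python
from h import *
to((572,-185,42),.116)
```

```text
t 34.0 pos [ 571.9 -183.2  276.3] F [-0.3  0.1 -3.4] w 55.4 g 40.0
turn [-0.0006 -0.0005  0.0005] shift now [-2.000e-01  2.000e+00  2.343e+02] after turn [-1.000e-01  1.900e+00  2.343e+02]
```

>>> move_arm --deltas '[[[0,0.002,0.04,0,0,0,0.04],[0,0,0.045,0,0,0,0.04],[0,0,0.045,0,0,0,0.04],[0,0,0.045,0,0,0,0.04],[0,0,0.035,0,0,0,0.04],[0,0,0.015,0,0,0,0.04],[0,0,0.005,0,0,0,0.04],[0,0,0,0,0,0,0.04]]]'

```text
time: 35.0
position: [573.0, -186.5, 47.7]
tcp_rot: [0.0, 0.998, 0.058, 0.001]
wrist_force: [0.1, 0.5, -3.7]
gripper_width: 55.8
grasp_force: 40.0
```

>>> move_arm --deltas '[[[0,0,0.001,0,0,0,0.04],[0,0,0.001,0,0,0,0.04],[0,0,0.001,0,0,0,0.04],[0,0,0,0,0,0,0.04],[0,0,0,0,0,0,0.04],[0,0,0,0,0,0,0.04],[0,0,0,0,0,0,0.04],[0,0,0,0,0,0,0.04]]]'

```text
time: 36.0
position: [572.7, -186.4, 44.0]
tcp_rot: [0.0, 0.998, 0.057, 0.001]
wrist_force: [2.7, 1.3, 2.4]
gripper_width: 55.6
grasp_force: 40.0
```

Contact: the force went from -4 to +2.4 N. Releasing and withdrawing straight up.

>>> move_arm --deltas '[[[0,0,0,0,0,0,0.087],[0,0,0,0,0,0,0.087],[0,0,0,0,0,0,0.087],[0,0,0,0,0,0,0.087],[0,0,0,0,0,0,0.087],[0,0,-0.01,0,0,0,0.087],[0,0,-0.02,0,0,0,0.087],[0,0,-0.03,0,0,0,0.087]]]'

```text
time: 37.0
position: [571.7, -186.2, 104.6]
tcp_rot: [-0.0, 0.998, 0.057, -0.0]
wrist_force: [0.9, -1.3, 0.0]
gripper_width: 86.8
grasp_force: 0.0
```

>>> move_arm --deltas '[[[0,0,-0.04,0,0,0,0.087],[0,0,-0.05,0,0,0,0.087],[0,0,-0.05,0,0,0,0.087],[0,0,-0.03,0,0,0,0.087],[-0.03,0,0,0,0,0,0.087],[-0.05,0,0,0,0,0,0.087],[-0.05,0,0,0,0,0,0.087],[0,0,0,0,0,0,0.087]]]'

```text
time: 38.0
position: [440.6, -201.4, 275.0]
tcp_rot: [0.001, 0.998, 0.056, 0.001]
wrist_force: [0.9, -0.3, 0.1]
gripper_width: 87.1
grasp_force: 0.0
```

Run:
```python
from h import *
p,d=snap('scene','f_scene.png');w=world('scene',d)
for nm,b in(('capC',(550,640,300,375,130,165)),('capB',(540,640,210,270,130,165)),('pin',(520,630,-240,-130,95,115)),('sleeve',(520,630,-240,-130,62,80)),('head',(590,690,-380,-260,75,95))):
    P=w[inb(w,*b)]
    if len(P)>5:print(nm,len(P),np.round(cv2.minEnclosingCircle(P[:,:2].astype(np.float32))[0],1),np.median(P,0).round(1))
print(telemetry.get_state()['time'])
```

```text
capC 170 [589.6 329.5] [592.7 325.7 146.7]
capB 179 [581.3 239.5] [584.6 236.9 146.7]
pin 157 [ 574.7 -186.9] [ 577.2 -187.2  106. ]
sleeve 224 [ 574.5 -186.5] [ 585.8 -188.4   70. ]
head 525 [ 640.2 -315.1] [ 643.4 -314.7   85.6]
38.05
```

View pics/f_scene.png

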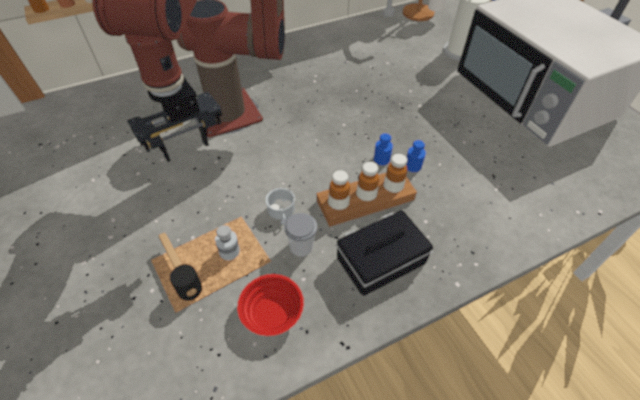

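The capper stands upright on the mat at (227,242), the mallet stands at (185,282), and the capped bottle is in its hole at (397,172). Nothing else has moved.

```bash
python3 -c "
from bench import job
print(job.job_done())"
```

```text
the job is handed in; nothing more can be done
None
```

I handed the job in at about 38 s: the cap was driven home with mallet blows (level with the two finished bottles), the mallet and the capping tool stand on the mat, and the bottle is upright in its hole; the hand-in returned no verdict.

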